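# Stack the tins of type in the crate, heaviest at the bottom

## Task

The three small tins on the print table look alike but hold different amounts of metal type, so only lifting them tells their weights. Stack all three, lids up and squarely on one another, in the free middle bay of the carrying crate, packing the heaviest first at the bottom and the lightest on top. Set them down rather than dropping them, and leave everything else where it is.

Things in the scene. Friction and masses are not known exactly. Their poses are not given: they have to be found in the camera images.
- tin_a: One of three tins that look alike: closed upright cylinder of bare tinplate, 66 mm diameter (68 over the lid skirt), 50 mm high, flat lid, blank paper band. Stands a 60 N squeeze. Mass unknown, 0.12 to 0.9 kg; the three differ by at least 0.15 kg, not visibly, and any place may hold any of them. Origin: centre of its underside, z up; yaw means nothing.
- tin_b: One of three tins that look alike: closed upright cylinder of bare tinplate, 66 mm diameter (68 over the lid skirt), 50 mm high, flat lid, blank paper band. Stands a 60 N squeeze. Mass unknown, 0.12 to 0.9 kg; the three differ by at least 0.15 kg, not visibly, and any place may hold any of them. Origin: centre of its underside, z up; yaw means nothing.
- tin_c: One of three tins that look alike: closed upright cylinder of bare tinplate, 66 mm diameter (68 over the lid skirt), 50 mm high, flat lid, blank paper band. Stands a 60 N squeeze. Mass unknown, 0.12 to 0.9 kg; the three differ by at least 0.15 kg, not visibly, and any place may hold any of them. Origin: centre of its underside, z up; yaw means nothing.
- crate: Open plywood crate, fixed: 152 mm in its x, 244 in its y, walls 8 thick, 60 high, floor 8 thick. Dividers 6 thick, 45 high make three bays, each 136 mm long in x: a free middle bay 92 wide (y -46 to +46), a +y bay with two jars, a -y bay with two printing blocks on edge, tops 60 mm above the table. Origin: centre of its underside, axes along its sides; yaw varies.
- crate_bay (a point): Centre of the floor of the crate's free middle bay, 8 mm above the table, axes as the crate's.
- jar_1: Bystander, loose: lidded glass jar, 50 mm diameter, 74 mm high, standing in the crate's +y bay. Origin at the centre of its underside.
- jar_2: Bystander, loose: the same kind of jar as jar_1, next to it in the +y bay.
- brush_pot: Bystander, loose, among the tins: white ceramic pot of 70 mm diameter, 85 mm high, with five brushes standing in it, tops up to 200 mm above the table and within 36 mm of its axis. Origin at the centre of its underside, z up.
- wash_bottle: Bystander, loose, among the tins: white plastic bottle with a grey cap, 58 mm diameter, 118 mm high. Origin at the centre of its underside, z up.
- tape_roll: Bystander, loose, among the tins: roll of paper tape lying flat, 68 mm diameter, 39 mm hole, 25 mm high. Origin at the centre of its underside.
- lino_block: Bystander, loose, near the robot: flat wooden printing block, 75 mm along x, 100 mm along y, 19 mm high. Origin at the centre of its underside.
Mind the look-alikes: they are no part of the job. Leave any green or red look-alike of the tin_b alone.

How it is judged:
On the way, in this order (a step that is already met when the one before it is completed fails the run):
1. the heaviest tin stands upright and released on the floor of the crate's middle bay (seen by its weight on the crate) (((x of tin_a in the frame of crate_bay between -0.037 and 0.037 m and y of tin_a in the frame of crate_bay between -0.015 and 0.015 m and angle between tin_a's own z axis and vertical below 0.08 rad and linear speed of tin_a below 0.02 m/s and contact force between the fingers and tin_a below 0.1 N and z of tin_a in the frame of crate_bay between -0.004 and 0.004 m and contact force between tin_a and crate above 7.05 N) or (x of tin_b in the frame of crate_bay between -0.037 and 0.037 m and y of tin_b in the frame of crate_bay between -0.015 and 0.015 m and angle between tin_b's own z axis and vertical below 0.08 rad and linear speed of tin_b below 0.02 m/s and contact force between the fingers and tin_b below 0.1 N and z of tin_b in the frame of crate_bay between -0.004 and 0.004 m and contact force between tin_b and crate above 7.05 N) or (x of tin_c in the frame of crate_bay between -0.037 and 0.037 m and y of tin_c in the frame of crate_bay between -0.015 and 0.015 m and angle between tin_c's own z axis and vertical below 0.08 rad and linear speed of tin_c below 0.02 m/s and contact force between the fingers and tin_c below 0.1 N and z of tin_c in the frame of crate_bay between -0.004 and 0.004 m and contact force between tin_c and crate above 7.05 N))), for 0.2 s.
2. the middle-weight tin stands upright and released on top of it (seen by its weight on the tin below) (contact force between any of tin_a, tin_b, tin_c and crate above 10 N and ((x of tin_a in the frame of crate_bay between -0.037 and 0.037 m and y of tin_a in the frame of crate_bay between -0.015 and 0.015 m and angle between each of tin_a, tin_b's own z axis and vertical below 0.08 rad and linear speed of each of tin_a, tin_b below 0.02 m/s and contact force between the fingers and tin_a below 0.1 N and x of tin_b in the frame of crate_bay between -0.037 and 0.037 m and y of tin_b in the frame of crate_bay between -0.015 and 0.015 m and contact force between the fingers and tin_b below 0.1 N and horizontal distance between tin_a and tin_b below 0.015 m and contact force between tin_a and tin_b between 3.3 and 5 N) or (x of tin_a in the frame of crate_bay between -0.037 and 0.037 m and y of tin_a in the frame of crate_bay between -0.015 and 0.015 m and angle between each of tin_a, tin_c's own z axis and vertical below 0.08 rad and linear speed of each of tin_a, tin_c below 0.02 m/s and contact force between the fingers and tin_a below 0.1 N and x of tin_c in the frame of crate_bay between -0.037 and 0.037 m and y of tin_c in the frame of crate_bay between -0.015 and 0.015 m and contact force between the fingers and tin_c below 0.1 N and horizontal distance between tin_a and tin_c below 0.015 m and contact force between tin_a and tin_c between 3.3 and 5 N) or (x of tin_b in the frame of crate_bay between -0.037 and 0.037 m and y of tin_b in the frame of crate_bay between -0.015 and 0.015 m and angle between each of tin_b, tin_c's own z axis and vertical below 0.08 rad and linear speed of each of tin_b, tin_c below 0.02 m/s and contact force between the fingers and tin_b below 0.1 N and x of tin_c in the frame of crate_bay between -0.037 and 0.037 m and y of tin_c in the frame of crate_bay between -0.015 and 0.015 m and contact force between the fingers and tin_c below 0.1 N and horizontal distance between tin_b and tin_c below 0.015 m and contact force between tin_b and tin_c between 3.3 and 5 N))), for 0.2 s.
At the end, for the whole second after the job is handed in: All three tins stand in one stack in the middle bay, heaviest on its floor, lightest on top (judged by the weight each tin bears: under 2.9 N on the middle one, 4.8 to 7.6 N on the bottom one); centres within 15 mm of one another, upright within 0.08 rad, at rest, released (x of tin_a in the frame of crate_bay between -0.037 and 0.037 m and y of tin_a in the frame of crate_bay between -0.015 and 0.015 m and angle between each of tin_a, tin_b, tin_c's own z axis and vertical below 0.08 rad and linear speed of each of tin_a, tin_b, tin_c below 0.02 m/s and contact force between the fingers and tin_a below 0.1 N and x of tin_b in the frame of crate_bay between -0.037 and 0.037 m and y of tin_b in the frame of crate_bay between -0.015 and 0.015 m and contact force between the fingers and tin_b below 0.1 N and x of tin_c in the frame of crate_bay between -0.037 and 0.037 m and y of tin_c in the frame of crate_bay between -0.015 and 0.015 m and contact force between the fingers and tin_c below 0.1 N and horizontal distance between tin_a and tin_b below 0.015 m and horizontal distance between each of tin_a, tin_b and tin_c below 0.015 m and (contact force between tin_a and tin_b below 2.9 N or contact force between tin_a and tin_b between 4.8 and 7.6 N) and (contact force between tin_a and tin_c below 2.9 N or contact force between tin_a and tin_c between 4.8 and 7.6 N) and (contact force between tin_b and tin_c below 2.9 N or contact force between tin_b and tin_c between 4.8 and 7.6 N) and (z of tin_a in the frame of crate_bay between -0.004 and 0.004 m or z of tin_b in the frame of crate_bay between -0.004 and 0.004 m or z of tin_c in the frame of crate_bay between -0.004 and 0.004 m)); the robot touches nothing.
It fails at once if a bystander (a jar, the brush pot, the wash bottle, the tape roll or the lino block) is moved by more than 20 mm (distance of any of jar_1, jar_2, brush_pot, wash_bottle, tape_roll, lino_block from where it was at the start of the episode above 0.02 m).
It fails at once if a tin is dropped: it falls free of the fingers faster than 0.5 m/s (a drop of about 13 mm) ((linear speed of tin_a above 0.5 m/s and contact force between the fingers and tin_a below 0.1 N) or (linear speed of tin_b above 0.5 m/s and contact force between the fingers and tin_b below 0.1 N) or (linear speed of tin_c above 0.5 m/s and contact force between the fingers and tin_c below 0.1 N)).
It also fails if it takes over 72 s, if anything falls off the work surface, if the arm or the gripper's body presses on something with over 40 N, if the wrist force passes 120 N, or if a joint passes its speed limit or range.

## Robot

A 6-joint arm with a two-finger parallel gripper is mounted at the origin on the work surface. World frame = base frame: x ahead of the robot, y to its left, z up, the work surface at z = 0. Lengths are in m, angles in rad, forces in N, time in s.
With the tool pointing down it reaches from about 0.2 to 0.875 m from the base axis. Payload 3.4 kg.
Tool frame: the origin (TCP) lies midway between the tips of the shut fingers; the grasp point (between the pads) lies 19 mm behind it; z points along the fingers, y is the line along which they close (so a half turn about z gives the same grasp; the last joint's range is limited). The gripper opens to 94 mm and grips with 3 to 60 N. Pads are 16 mm wide; open, the fingers measure 119 mm over their backs; the gripper's body (75 mm by 177 mm) begins 78 mm behind the grasp point.
Start: joints at [1.066, 0.276, 1.505, -0, 1.361, -0.121], TCP at [0.215, 0.533, 0.205] pointing down, gripper open.
Joint ranges: [-2.89, 2.89], [-0.75, 2.08], [0.22, 2.7], [-1.18, 4.32], [0.11, 2.71], [-2.7, 2.7]. Speed limits (rad/s): [2.57, 2.57, 3.14, 3.14, 3.14, 3.14].

## Interface

Orientations are given as a unit quaternion [x, y, z, w].
In Python, from plant import ctrl gives the robot as it stands.
- The arm moves only by the shell command python3 -m inch 'ROWS' [FORCE]. ROWS is JSON, a list of rows, each a list of 7 numbers: the shift along the tool's x, y, z in cm, then the turn, a rotation vector about the tool's x, y, z in degrees, then the opening, from 0 (shut) to 1 (fully open). In form: [[tx, ty, tz, wx, wy, wz, jaw], ...]. A call has 1 to 20 rows; each row is the pose to reach, as a shift and turn from the pose commanded when the call began, along the tool's axes at that moment; what a row does not reach only later rows make up. A row lasts 1/8 s, in which the tool goes at most 62.5 mm and 10.7 degrees, less where a joint would pass 70% of its speed; a pose out of reach is approached as far as the arm can. A call with a gripper value outside its range is refused whole. The fingers move at their own pace and stop on an object; FORCE is the grip in N (left out, the last holds). Time passes only in rows, so rows that repeat a pose let the fingers close. It gives the time, the measured TCP pose, the force, the opening and the grip force at its end, in the units of the state.
- ctrl.get_obs(): the state, without advancing time (a new reading comes with each control period).
- ctrl.capture(name): name is "side" or "top" or "wrist"; returns (picture, depth): 480x640x3 uint8, red, green, blue; 480x640 float32, m along the optical axis (not along the pixel's ray), 0 where there is no reading.
- ctrl.camera_model(name): a dict with "intrinsics" (3x3 intrinsics, pixels), "position" and "rotation" of the camera in the world. Camera axes: x right, y down, z forward; pixel columns grow to the right and rows downward; lengths in m; the calibration is good to about 2 mm. The wrist camera is an equidistant fisheye: a pixel r from the principal point sees the ray r / f radians off the axis. A picture is of the moment at which its call begins: read the wrist's pose just before it. camera_model takes no time and is no camera call; for the wrist camera it gives the pose at the moment of the call.
- ctrl.sign_off(): hands the job in; it is judged then, once.
The state is a dict: "time": time; "joints": joint angles; "joint_velocities": joint speeds; "joint_torque": joint torques, N m; "tool_pos": TCP position; "tool_rot": TCP orientation; "force": force on the tool from outside, world axes, zero at the start; "torque": the same for the moment, N m; "gripper_width": opening from 0.0 (shut) to 1.0 (fully open); "gripper_force": force on a finger pad.
Only numpy, scipy, OpenCV 4.12 (cv2) and the standard library are available. Lean on these libraries where they do the work, as an engineer would, in place of code of your own. Each camera call takes 0.05 s, during which the arm holds its last target. There are 200 camera calls.

## Working session

There is one attempt and no reset: what is moved stays moved. The work goes in short steps, Python scripts to look and compute and a shell command to move; the robot and the scene stay as the last step left them, time stands still between calls to the robot, and variables do not carry over. Pictures are saved under pics/ and viewed, at most 11 in all, crops included, and the job is handed in when it is done.

```bash
ls; mkdir -p pics; python3 - <<'E'
from plant import ctrl
import cv2,numpy as np
np.set_printoptions(precision=4,suppress=True)
o=ctrl.get_obs(); print({k:np.round(v,3) for k,v in o.items()})
for n in ("top","side"):
    m=ctrl.camera_model(n); print(n,m)
    p,d=ctrl.capture(n); np.savez(f"{n}0.npz",p=p,d=d)
    cv2.imwrite(f"pics/{n}0.png",p[:,:,::-1])
E
```

```text
pics
{'time': np.float64(0.0), 'joints': array([ 1.066,  0.277,  1.506, -0.   ,  1.361, -0.121]), 'joint_velocities': array([-0.001,  0.001,  0.001, -0.   ,  0.001, -0.001]), 'joint_torque': array([  0.001, -40.458, -23.723,   0.07 ,   0.034,  -0.   ]), 'tool_pos': array([0.215, 0.533, 0.205]), 'tool_rot': array([ 0.191,  0.982, -0.001, -0.   ]), 'force': array([0.271, 0.349, 0.167]), 'torque': array([-0.04 , -0.032, -0.018]), 'gripper_force': np.float64(0.0), 'gripper_width': np.float64(1.0)}
top {'intrinsics': array([[463.4428,   0.    , 324.9769],
       [  0.    , 463.4428, 238.7384],
       [  0.    ,   0.    ,   1.    ]]), 'position': array([ 0.3814, -0.0712,  1.1511]), 'rotation': array([-0.7035,  0.7091, -0.022 ,  0.0413])}
side {'intrinsics': array([[529.1454,   0.    , 323.9646],
       [  0.    , 529.1454, 245.6352],
       [  0.    ,   0.    ,   1.    ]]), 'position': array([ 0.0436, -0.8668,  0.7592]), 'rotation': array([ 0.8778, -0.2014,  0.1092, -0.4207])}
```

View pics/top0.png

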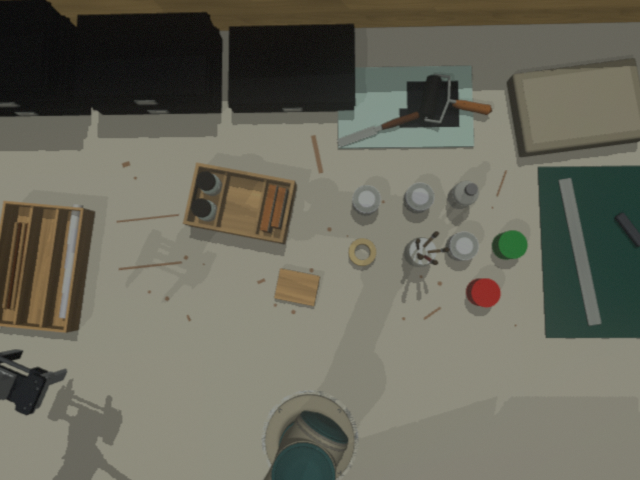

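View pics/side0.png

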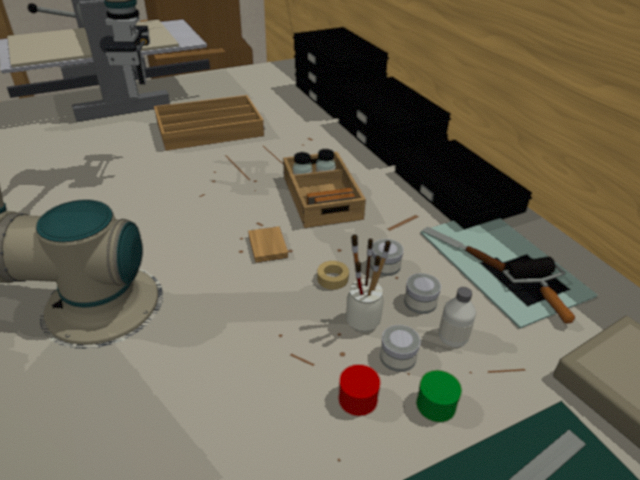

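The top view shows three bare tins at about (367,200), (419,197) and (462,246). The red (485,293) and green (511,245) look-alikes are left out, as is the bottle with its grey cap (466,193). The brush pot is at (421,252), the tape at (362,252) and the work crate at (240,203). The long crate at (40,266) has no jars, so it is not the one. Next I'll measure and check with one close crop.

```bash
cat > h.py <<'E'
import numpy as np,cv2
from scipy.spatial.transform import Rotation as R
from plant import ctrl
np.set_printoptions(precision=4,suppress=True)
def pts(d,m):
    K=m["intrinsics"];v,u=np.mgrid[:d.shape[0],:d.shape[1]]
    c=np.stack([(u-K[0,2])/K[0,0]*d,(v-K[1,2])/K[1,1]*d,d],-1)
    return c@rot(m).T+m["position"]
def rot(m):
    r=np.array(m["rotation"]); return r if r.shape==(3,3) else R.from_quat(r).as_matrix()
def ray(u,v,z,m):
    K=m["intrinsics"];d=rot(m)@np.array([(u-K[0,2])/K[0,0],(v-K[1,2])/K[1,1],1])
    return m["position"]+d*(z-m["position"][2])/d[2]
E
python3 - <<'E'
from h import *
f=np.load("top0.npz");p,d=f["p"],f["d"];m=ctrl.camera_model("top");P=pts(d,m)
print("table z",np.median(P[330:360,350:420,2]))
ok=d>0
def reg(n,c,w,lo,hi):
    u,v=c;k=np.zeros(d.shape,bool);k[v-w:v+w,u-w:u+w]=1
    k&=ok&(P[...,2]>lo)&(P[...,2]<hi)
    cs,_=cv2.findContours(k.astype(np.uint8),0,2);c=max(cs,key=cv2.contourArea)
    (x,y),r=cv2.minEnclosingCircle(c);q=P[k]
    print(n,"px",(round(x,1),round(y,1)),"r",round(r,1),"z",np.median(q[:,2]),"ray",ray(x,y,np.median(q[:,2]),m)[:2],"mean",q.mean(0)[:2],"dia",2*r*np.median(d[k])/463.4)
for n,c,lo,hi in [("t1",(367,200),.042,.06),("t2",(419,197),.042,.06),("t3",(462,246),.042,.06),("pot",(420,253),.075,.1),("bottle",(466,193),.05,.13),("tape",(362,252),.015,.035),("red",(485,293),.04,.07),("grn",(511,245),.04,.07)]: reg(n,c,20,lo,hi)
for n,c in (("jar",(207,181)),("jar",(204,208))): reg(n,c,14,.062,.09)
k=np.zeros(d.shape,bool);k[150:255,175:305]=1;k&=ok&(P[...,2]>.052)&(P[...,2]<.068)
cs,_=cv2.findContours(k.astype(np.uint8),0,2)
X=P[k][:,:2].astype(np.float32);r=cv2.minAreaRect(X);print("crate",r,k.sum(),np.median(P[k][:,2]))
# floor of middle bay
k=np.zeros(d.shape,bool);k[165:245,215:270]=1;k&=ok&(P[...,2]<.02)&(P[...,2]>.003)
X=P[k][:,:2].astype(np.float32);r=cv2.minAreaRect(X);print("bay",r,np.median(P[k],0))
v=np.vstack([cv2.resize(p[140:310,160:360],(800,680))[:,:]]);
cv2.imwrite("pics/crop.png",np.hstack([cv2.resize(p[150:300,170:310],(420,450),interpolation=2),cv2.resize(p[165:285,340:490],(380,304),interpolation=2)[:304].repeat(1,0) if 0 else cv2.copyMakeBorder(cv2.resize(p[165:285,340:490],(380,304),interpolation=2),0,146,0,0,0)])[:,:,::-1])
E
```

```text
table z 0.0005212131130756248
t1 px (365.7, 198.9) r 14.4 z 0.05113026618884087 ray [ 0.5753 -0.1398] mean [ 0.5759 -0.1397] dia 0.06885936
t2 px (418.9, 196.0) r 14.4 z 0.05126998036704178 ray [ 0.5807 -0.2667] mean [ 0.5806 -0.2671] dia 0.06901898
t3 px (463.0, 245.5) r 14.7 z 0.05131919511449612 ray [ 0.4613 -0.3674] mean [ 0.4617 -0.3675] dia 0.06944549
pot px (421.7, 250.7) r 13.8 z 0.08602101618379354 ray [ 0.4477 -0.2637] mean [ 0.4468 -0.2627] dia 0.06297606
bottle px (463.7, 192.2) r 14.0 z 0.08573707141079967 ray [ 0.5823 -0.3638] mean [ 0.5797 -0.3637] dia 0.064471655
tape px (361.4, 251.5) r 13.8 z 0.025451033858872485 ray [ 0.4507 -0.1291] mean [ 0.4507 -0.1294] dia 0.06722248
red px (484.5, 292.0) r 15.3 z 0.051350050159368665 ray [ 0.3519 -0.4136] mean [ 0.3518 -0.4137] dia 0.0716923
grn px (511.2, 244.0) r 15.3 z 0.05124490047571162 ray [ 0.4638 -0.4802] mean [ 0.4638 -0.4806] dia 0.07221041
jar px (204.0, 181.0) r 11.0 z 0.0818770012800979 ray [0.617  0.2425] mean [0.6195 0.241 ] dia 0.052065387
jar px (200.5, 207.5) r 10.1 z 0.08194322821271927 ray [0.5539 0.2496] mean [0.5546 0.25  ] dia 0.047576338
crate ((0.5715564489364624, 0.16617605090141296), (0.24645738303661346, 0.15324123203754425), 78.6673355102539) 2136 0.06001124937969626
bay ((0.5738539695739746, 0.1677824854850769), (0.1388649046421051, 0.20200037956237793), 89.92314147949219) [0.5741 0.1696 0.0085]
```

View pics/crop.png

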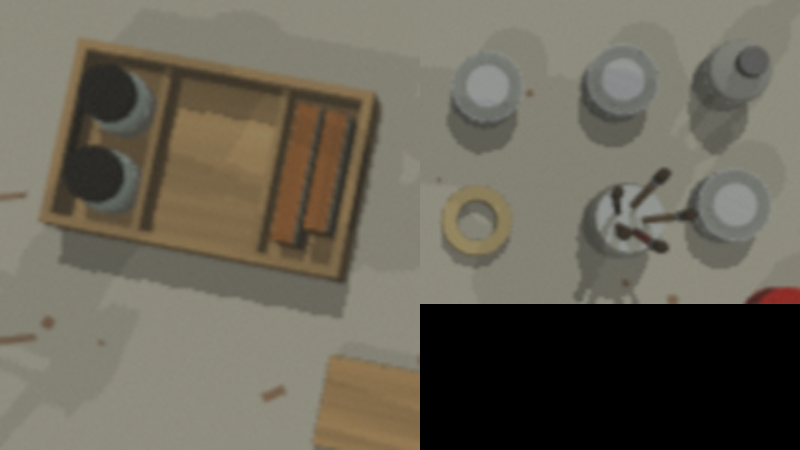

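The crop confirms the three bare tins with blank lids. The crate's free middle bay lies between the jars (crop 110,125) and the red blocks (crop 310,170). One brush leans near the third tin, so I'll travel high and keep the jaws clear of the pot.

```bash
cat >> h.py <<'E'
T={"t1":(.5755,-.1398,-11.3),"t2":(.5807,-.2669,-38),"t3":(.4615,-.3675,42),"bay":(.5716,.1662,-11.3)}
def go(name,z):
    x,y,a=T[name];o=ctrl.get_obs();M=R.from_quat(o["tool_rot"]);a=np.radians(a)
    Y=np.array([np.cos(a),np.sin(a),0])
    Z=np.array([0,0,-1.]);G=R.from_matrix(np.stack([np.cross(Y,Z),Y,Z],1))
    j=o["joints"]
    print(name,"shift cm",M.inv().apply(np.array([x,y,z])-o["tool_pos"])*100,"turn deg",np.degrees((M.inv()*G).as_rotvec()),"t",o["time"],"F",o["force"],"w",o["gripper_width"],"j",j)
E
python3 -c "
from h import *
go('t1',.20)"
```

```text
t1 shift cm [-58.6031 -48.8599   0.5393] turn deg [-0.0862  0.0561 79.3088] t 0.1 F [0.3327 0.178  0.7384] w 0.99953445715655 j [ 1.066   0.2765  1.506  -0.      1.3607 -0.121 ]
```

```bash
python3 -m inch '[[-2,-1.6,0,0,0,5,1],[-58.6,-48.9,0.5,0,0,79.3,1],[-58.6,-48.9,0.5,0,0,79.3,1],[-58.6,-48.9,0.5,0,0,79.3,1],[-58.6,-48.9,0.5,0,0,79.3,1],[-58.6,-48.9,0.5,0,0,79.3,1],[-58.6,-48.9,0.5,0,0,79.3,1],[-58.6,-48.9,0.5,0,0,79.3,1],[-58.6,-48.9,0.5,0,0,79.3,1],[-58.6,-48.9,0.5,0,0,79.3,1],[-58.6,-48.9,0.5,0,0,79.3,1],[-58.6,-48.9,0.5,0,0,79.3,1],[-58.6,-48.9,0.5,0,0,79.3,1],[-58.6,-48.9,0.5,0,0,79.3,1],[-58.6,-48.9,0.5,0,0,79.3,1],[-58.6,-48.9,0.5,0,0,79.3,1],[-58.6,-48.9,0.5,0,0,79.3,1]]' 45; python3 - <<'E'
from h import *
go('t1',.009)
m=ctrl.camera_model("wrist");print(m)
p,d=ctrl.capture("wrist");cv2.imwrite("pics/w1.png",p[:,:,::-1])
E
```

```text
time: 2.22
tool_pos: [0.5752, -0.1384, 0.2008]
tool_rot: [0.773, 0.635, 0.0, 0.0]
force: [0.1, 0.4, 0.1]
gripper_width: 0.999
gripper_force: 0.0
t1 shift cm [-0.1352  0.0541 19.183 ] turn deg [ 0.0143 -0.01    0.1007] t 2.225 F [0.1255 0.4332 0.1088] w 0.9986123726586553 j [-0.3538  0.3033  1.4769  0.0002  1.3612 -0.1584]
{'intrinsics': array([[371.6483,   0.    , 317.2617],
       [  0.    , 371.6483, 234.8539],
       [  0.    ,   0.    ,   1.    ]]), 'position': array([ 0.5914, -0.0611,  0.38  ]), 'rotation': array([ 0.9859, -0.0969, -0.0132,  0.1359])}
```

View pics/w1.png

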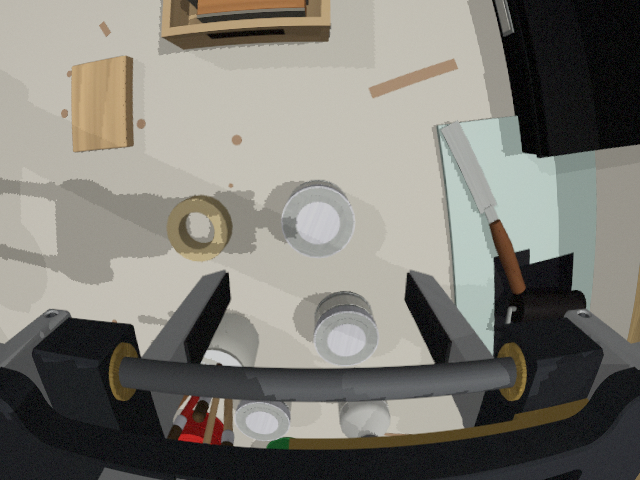

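The wrist view shows the tin centred between the fingers at (318,220), with t2 behind it at (345,335). I'll cast that ray to check it.

```bash
cat >> h.py <<'E'
def fish(u,v,z,m):
    K=m["intrinsics"];x=np.array([u-K[0,2],v-K[1,2]]);r=np.hypot(*x);t=r/K[0,0]
    d=rot(m)@np.append(x/r*np.sin(t),np.cos(t));return m["position"]+d*(z-m["position"][2])/d[2]
E
python3 -c "
from h import *
m=ctrl.camera_model('wrist')
for u,v in ((318,221),(346,337),(263,421),(201,228)): print(fish(u,v,.05,m))"
```

```text
[ 0.5768 -0.1395  0.05  ]
[ 0.5813 -0.2653  0.05  ]
[ 0.4642 -0.3677  0.05  ]
[ 0.4667 -0.1242  0.05  ]
```

```bash
python3 -m inch '[[-0.1,0.1,3,0,0,0,1],[-0.1,0.1,7,0,0,0,1],[-0.1,0.1,11,0,0,0,1],[-0.1,0.1,15,0,0,0,1],[-0.1,0.1,18,0,0,0,1],[-0.1,0.1,19.2,0,0,0,1],[-0.1,0.1,19.2,0,0,0,1],[-0.1,0.1,19.2,0,0,0,0.4],[-0.1,0.1,19.2,0,0,0,0.4],[-0.1,0.1,19.2,0,0,0,0.4],[-0.1,0.1,19.2,0,0,0,0.4],[-0.1,0.1,19.2,0,0,0,0.4],[-0.1,0.1,19.2,0,0,0,0.4],[-0.1,0.1,19.2,0,0,0,0.4]]' 45; python3 -c "
from h import *
go('t1',.06)"
```

```text
time: 4.03
tool_pos: [0.5758, -0.1407, 0.0092]
tool_rot: [0.773, 0.634, -0.0, -0.0]
force: [-3.3, 0.4, 6.5]
gripper_width: 0.697
gripper_force: 45.0
t1 shift cm [ 0.0852 -0.0519 -5.0822] turn deg [-0.0448  0.0001  0.0199] t 4.025 F [-3.2908  0.4     6.5363] w 0.6971610719998437 j [-0.357   0.4711  1.7347 -0.0002  0.9366 -0.16  ]
```

Gripped at the right width (0.697 × 94 mm is about 66 mm). Now lift a little and weigh.

```bash
python3 -m inch '[[0,0,-0.5,0,0,0,0.4],[0,0,-1.5,0,0,0,0.4],[0,0,-2.5,0,0,0,0.4],[0,0,-3,0,0,0,0.4],[0,0,-3,0,0,0,0.4],[0,0,-3,0,0,0,0.4],[0,0,-3,0,0,0,0.4],[0,0,-3,0,0,0,0.4]]'; python3 -m inch '[[0,0,0,0,0,0,0.4],[0,0,0,0,0,0,0.4]]'; python3 -c "
from h import *
go('t1',.009);go('bay',.26)"
```

```text
time: 5.03
tool_pos: [0.5762, -0.1408, 0.0382]
tool_rot: [0.773, 0.634, -0.0, -0.0]
force: [-0.8, -0.4, -5.1]
gripper_width: 0.696
gripper_force: 45.0
time: 5.28
tool_pos: [0.5763, -0.1408, 0.0384]
tool_rot: [0.773, 0.634, 0.0, -0.0]
force: [0.0, 0.4, -4.4]
gripper_width: 0.698
gripper_force: 45.0
t1 shift cm [ 0.0817 -0.1017  2.9378] turn deg [-0.0082 -0.0073  0.0079] t 5.275 F [ 0.0218  0.4319 -4.3837] w 0.6976206691512942 j [-0.3569  0.4386  1.7025  0.0001  1.0007 -0.1599]
bay shift cm [ 30.0162  -6.4795 -22.1575] turn deg [-0.0082 -0.0073  0.0079] t 5.275 F [ 0.0218  0.4319 -4.3837] w 0.6976206691512942 j [-0.3569  0.4386  1.7025  0.0001  1.0007 -0.1599]
```

About 4.4–5.1 N, so this is the middle tin. I'll set it back gently, release, and go to t2.

```bash
python3 -m inch '[[0,0,1,0,0,0,0.4],[0,0,2,0,0,0,0.4],[0,0,2.6,0,0,0,0.4],[0,0,2.9,0,0,0,0.4],[0,0,3,0,0,0,0.4],[0,0,3,0,0,0,0.4],[0,0,3,0,0,0,1],[0,0,3,0,0,0,1],[0,0,3,0,0,0,1],[0,0,3,0,0,0,1],[0,0,2,0,0,0,1],[0,0,-1,0,0,0,1],[0,0,-6,0,0,0,1],[0,0,-11,0,0,0,1],[0,0,-12,0,0,0,1]]'; python3 -c "
from h import *
go('t2',.15)"
```

```text
time: 7.15
tool_pos: [0.5788, -0.1417, 0.1632]
tool_rot: [0.773, 0.634, 0.002, 0.004]
force: [0.4, 0.2, -0.6]
gripper_width: 0.999
gripper_force: 0.0
t2 shift cm [-12.2426   2.6296   1.3532] turn deg [ 0.4903 -0.0436 26.7113] t 7.15 F [ 0.4022  0.2006 -0.6152] w 0.9994996489873765 j [-0.3569  0.3279  1.536   0.0001  1.2692 -0.1599]
```

```bash
python3 -m inch '[[-4,1,0.9,0,0,9,1],[-8,2,0.9,0,0,18,1],[-11,2.7,0.9,0,0,25,1],[-12.3,2.9,0.9,0,0,26.7,1],[-12.3,2.9,0.9,0,0,26.7,1],[-12.3,2.9,0.9,0,0,26.7,1]]'; python3 -c "
from h import *
go('t2',.009)"
```

```text
time: 7.9
tool_pos: [0.5805, -0.2658, 0.1492]
tool_rot: [0.898, 0.439, 0.0, -0.001]
force: [0.1, 0.8, -0.5]
gripper_width: 0.998
gripper_force: 0.0
t2 shift cm [-0.0813  0.1026 14.0244] turn deg [-0.0688 -0.0355  0.1008] t 7.9 F [ 0.0618  0.8159 -0.4631] w 0.9982120817391491 j [-0.5388  0.4045  1.4507  0.0008  1.2876  0.1224]
```

```bash
python3 -m inch '[[0,0,3,0,0,0,1],[0,0,7,0,0,0,1],[0,0,10,0,0,0,1],[0,0,13,0,0,0,1],[0,0,14,0,0,0,1],[0,0,14,0,0,0,1],[0,0,14,0,0,0,0.4],[0,0,14,0,0,0,0.4],[0,0,14,0,0,0,0.4],[0,0,14,0,0,0,0.4],[0,0,14,0,0,0,0.4],[0,0,14,0,0,0,0.4],[0,0,14,0,0,0,0.4],[0,0,13.5,0,0,0,0.4],[0,0,12.5,0,0,0,0.4],[0,0,11.5,0,0,0,0.4],[0,0,11,0,0,0,0.4],[0,0,11,0,0,0,0.4],[0,0,11,0,0,0,0.4],[0,0,11,0,0,0,0.4]]' 45; python3 -m inch '[[0,0,0,0,0,0,0.4],[0,0,0,0,0,0,0.4],[0,0,0,0,0,0,0.4]]'; python3 -c "
from h import *
go('t2',.009);go('bay',.26)"
```

```text
time: 10.4
tool_pos: [0.5804, -0.2669, 0.039]
tool_rot: [0.899, 0.438, -0.0, -0.0]
force: [0.1, 0.5, -7.1]
gripper_width: 0.696
gripper_force: 45.0
time: 10.78
tool_pos: [0.5807, -0.2671, 0.0394]
tool_rot: [0.899, 0.438, 0.0, -0.0]
force: [-0.2, -0.6, -8.5]
gripper_width: 0.697
gripper_force: 45.0
t2 shift cm [ 0.0156 -0.0161  3.0413] turn deg [-0.0032 -0.004   0.0094] t 10.775 F [-0.242  -0.6162 -8.4685] w 0.6969397196887511 j [-0.54    0.4957  1.5931  0.0001  1.0529  0.1231]
bay shift cm [ 33.5904 -27.3934 -22.0548] turn deg [ -0.0022  -0.0047 -26.6906] t 10.775 F [-0.242  -0.6162 -8.4685] w 0.6969397196887511 j [-0.54    0.4957  1.5931  0.0001  1.0529  0.1231]
```

About 8 N, so this is the heaviest. Carry it to the bay.

```bash
python3 -m inch '[[0,0,-3,0,0,0,0.4],[0,0,-7,0,0,0,0.4],[0,0,-11,0,0,0,0.4],[2,-1.6,-13,0,0,-2,0.4],[5,-4,-13,0,0,-5,0.4],[8.4,-6.9,-13,0,0,-8,0.4],[11.8,-9.6,-13,0,0,-11,0.4],[15.2,-12.4,-13,0,0,-14,0.4],[18.6,-15.2,-13,0,0,-17,0.4],[22,-18,-13,0,0,-20,0.4],[25.4,-20.7,-13,0,0,-22,0.4],[28.8,-23.5,-13,0,0,-24,0.4],[31.5,-25.7,-13,0,0,-26,0.4],[33,-26.9,-13,0,0,-26.7,0.4],[33.6,-27.4,-13,0,0,-26.7,0.4],[33.6,-27.4,-13,0,0,-26.7,0.4],[33.6,-27.4,-13,0,0,-26.7,0.4],[33.6,-27.4,-13,0,0,-26.7,0.4]]'; python3 - <<'E'
from h import *
go('bay',.018)
m=ctrl.camera_model("wrist");print(m["position"],m["rotation"])
p,d=ctrl.capture("wrist");cv2.imwrite("pics/w2.png",p[:,:,::-1])
E
```

```text
time: 13.02
tool_pos: [0.5717, 0.1652, 0.1695]
tool_rot: [0.774, 0.634, -0.0, 0.0]
force: [-0.4, -1.4, -7.6]
gripper_width: 0.696
gripper_force: 45.0
bay shift cm [ 0.0965 -0.0336 15.1491] turn deg [ 0.0019  0.0173 -0.0756] t 13.025 F [-0.3557 -1.4458 -7.5782] w 0.6957895768142329 j [ 0.1647  0.3275  1.5201 -0.0003  1.294   0.3633]
[0.5883 0.2425 0.3486] [ 0.9857 -0.0984 -0.0135  0.1362]
```

View pics/w2.png

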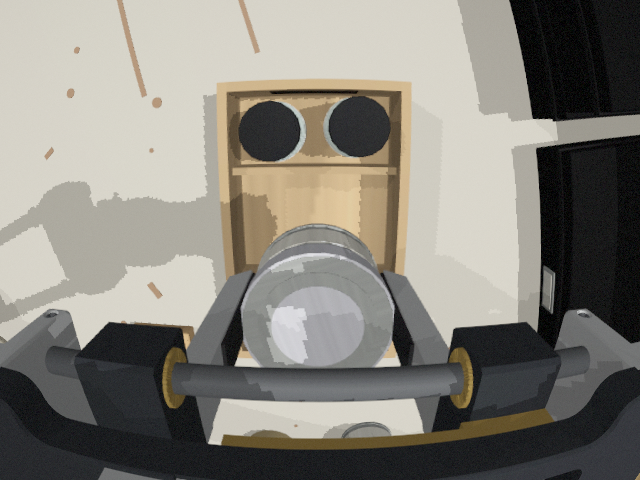

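The view shows the tin held above the bay, squared up. The far crate corners are at (218,83) and (411,83), and the divider top at about y=170. I'll check the crate pose from those.

```bash
python3 -c "
from h import *
m=ctrl.camera_model('wrist')
a=np.radians(-11.33);A=np.array([[np.cos(a),-np.sin(a)],[np.sin(a),np.cos(a)]])
for u,v,z in ((218,83,.06),(411,83,.06),(232,170,.053),(398,170,.053)): print(A.T@(fish(u,v,z,m)[:2]-[.5716,.1662]))
print('expect x +-.076 y .122 ; x +-.068 y .049')"
```

```text
[-0.076   0.1202]
[0.0743 0.1197]
[-0.0677  0.0496]
[0.0665 0.0494]
expect x +-.076 y .122 ; x +-.068 y .049
```

```bash
python3 -m inch '[[0,0,2,0,0,0,0.4],[0.1,0,5,0,0,0,0.4],[0.1,0,8,0,0,0,0.4],[0.1,0,11,0,0,0,0.4],[0.1,0,13,0,0,0,0.4],[0.1,0,14.2,0,0,0,0.4],[0.1,0,14.8,0,0,0,0.4],[0.1,0,15,0,0,0,0.4],[0.1,0,15,0,0,0,0.4]]'; python3 -m inch '[[0,0,0.1,0,0,0,0.4],[0,0,0.2,0,0,0,0.4],[0,0,0.2,0,0,0,0.4]]'
```

```text
time: 14.2
tool_pos: [0.5724, 0.1674, 0.0201]
tool_rot: [0.773, 0.634, 0.001, 0.0]
force: [-0.1, 0.7, -7.3]
gripper_width: 0.698
gripper_force: 45.0
time: 14.58
tool_pos: [0.5722, 0.1674, 0.0182]
tool_rot: [0.773, 0.634, 0.0, 0.0]
force: [-1.4, -0.5, -3.0]
gripper_width: 0.698
gripper_force: 45.0
```

The floor is taking weight. Another 1 mm, then release and go up.

```bash
python3 -m inch '[[0,0,0.1,0,0,0,0.4],[0,0,0.1,0,0,0,0.4],[0,0,0.1,0,0,0,0.95],[0,0,0.1,0,0,0,0.95],[0,0,0.1,0,0,0,0.95],[0,0,0.1,0,0,0,0.95],[0,0,-0.5,0,0,0,0.95],[0,0,-3,0,0,0,0.95],[0,0,-7,0,0,0,0.95],[0,0,-11,0,0,0,0.95],[0,0,-14,0,0,0,1],[0,0,-14,0,0,0,1],[0,0,-14,0,0,0,1]]'; python3 - <<'E'
from h import *
go('t1',.16)
m=ctrl.camera_model("top");p,d=ctrl.capture("top");P=pts(d,m)
a=np.radians(-11.33);A=np.array([[np.cos(a),-np.sin(a)],[np.sin(a),np.cos(a)]])
def q(lo,hi,x,y,r=.05):
    k=(d>0)&(P[...,2]>lo)&(P[...,2]<hi)&(np.hypot(P[...,0]-x,P[...,1]-y)<r)
    c=P[k][:,:2];print(k.sum(), c.mean(0),(c.min(0)+c.max(0))/2)
q(.042,.06,.5755,-.1398)
cv2.imwrite("pics/top1.png",cv2.resize(p[130:310,160:360],(600,540),interpolation=2)[:,:,::-1])
E
```

```text
time: 16.2
tool_pos: [0.571, 0.1672, 0.1565]
tool_rot: [0.773, 0.634, -0.001, -0.0]
force: [1.1, 0.3, 0.1]
gripper_width: 1.002
gripper_force: 0.0
t1 shift cm [-30.0173   6.4507  -0.3441] turn deg [-0.0883  0.0282  0.01  ] t 16.2 F [1.1325 0.3206 0.0985] w 1.002266624970519 j [0.1679 0.3368 1.5395 0.0001 1.2669 0.3649]
635 [ 0.5765 -0.1395] [ 0.5767 -0.1394]
```

View pics/top1.png

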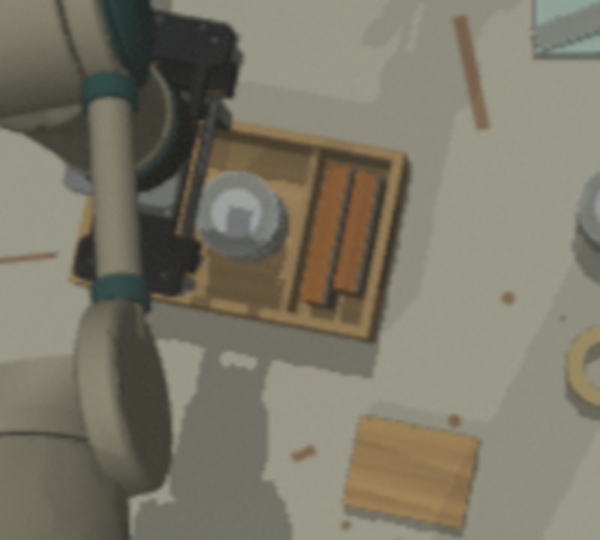

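The first tin stands upright and centred in the middle bay (crop 240,215), and the jars and blocks are undisturbed. Now t1, the middle weight.

```bash
python3 -m inch '[[-3,0.6,0,0,0,0,1],[-8,1.7,0,0,0,0,1],[-13,2.8,0,0,0,0,1],[-18,3.9,0,0,0,0,1],[-23,5,0,0,0,0,1],[-27,5.9,0,0,0,0,1],[-29.5,6.4,0,0,0,0,1],[-30,6.5,0,0,0,0,1],[-30,6.5,3,0,0,0,1],[-30,6.5,7,0,0,0,1],[-30,6.5,10,0,0,0,1],[-30,6.5,12,0,0,0,1],[-30,6.5,13,0,0,0,1],[-30,6.5,13,0,0,0,1],[-30,6.5,13,0,0,0,1]]'; python3 -c "
from h import *
go('t1',.009)"
```

```text
time: 18.12
tool_pos: [0.5775, -0.1395, 0.0282]
tool_rot: [0.773, 0.634, 0.0, 0.001]
force: [0.1, -0.8, 0.4]
gripper_width: 0.999
gripper_force: 0.0
t1 shift cm [-0.07   -0.1897  1.9188] turn deg [0.0813 0.0009 0.0261] t 18.125 F [ 0.0731 -0.8284  0.3537] w 0.9990447015628815 j [-0.3542  0.45    1.7134  0.0002  0.9768 -0.1576]
```

```bash
python3 -m inch '[[-0.05,-0.1,1.2,0,0,0,1],[-0.05,-0.1,1.9,0,0,0,1],[-0.05,-0.1,1.9,0,0,0,0.4],[-0.05,-0.1,1.9,0,0,0,0.4],[-0.05,-0.1,1.9,0,0,0,0.4],[-0.05,-0.1,1.9,0,0,0,0.4],[-0.05,-0.1,1.9,0,0,0,0.4],[-0.05,-0.1,1.9,0,0,0,0.4],[-0.05,-0.1,1.9,0,0,0,0.4],[0,-0.1,1.4,0,0,0,0.4],[0,-0.1,0,0,0,0,0.4],[0,-0.1,-3,0,0,0,0.4],[0,-0.1,-7,0,0,0,0.4],[0,-0.1,-11,0,0,0,0.4],[0,-0.1,-15,0,0,0,0.4],[0,-0.1,-17,0,0,0,0.4],[0,-0.1,-17,0,0,0,0.4],[0,-0.1,-17,0,0,0,0.4]]' 45; python3 -c "
from h import *
go('bay',.20)"
```

```text
time: 20.38
tool_pos: [0.5748, -0.139, 0.1964]
tool_rot: [0.773, 0.634, -0.001, -0.001]
force: [0.4, 0.1, -4.1]
gripper_width: 0.696
gripper_force: 45.0
bay shift cm [29.8686 -6.2923 -0.3302] turn deg [-0.1299 -0.0262  0.0123] t 20.375 F [ 0.4286  0.0513 -4.1019] w 0.6963146938576981 j [-0.355   0.3069  1.4826  0.0001  1.3544 -0.158 ]
```

```bash
python3 -m inch '[[1,-0.2,0,0,0,0,0.4],[3,-0.6,0,0,0,0,0.4],[6,-1.3,0,0,0,0,0.4],[9.5,-2,0,0,0,0,0.4],[13,-2.8,0,0,0,0,0.4],[16.5,-3.5,0,0,0,0,0.4],[20,-4.3,0,0,0,0,0.4],[23.5,-5,0,0,0,0,0.4],[26.5,-5.7,0,0,0,0,0.4],[28.8,-6.1,0,0,0,0,0.4],[29.8,-6.3,0,0,0,0,0.4],[30,-6.4,0,0,0,0,0.4],[30,-6.4,0,0,0,0,0.4],[30,-6.4,1,0,0,0,0.4],[30,-6.4,3,0,0,0,0.4],[30,-6.4,5,0,0,0,0.4],[30,-6.4,7,0,0,0,0.4],[30,-6.4,8,0,0,0,0.4],[30,-6.4,8,0,0,0,0.4],[30,-6.4,8,0,0,0,0.4]]'; python3 - <<'E'
from h import *
T['bay']=(.5722,.1674,-11.3)
go('bay',.068)
m=ctrl.camera_model("wrist")
p,d=ctrl.capture("wrist");cv2.imwrite("pics/w3.png",p[:,:,::-1])
E
```

```text
time: 22.88
tool_pos: [0.5725, 0.1673, 0.1182]
tool_rot: [0.773, 0.634, 0.001, 0.0]
force: [0.3, 0.4, -3.8]
gripper_width: 0.701
gripper_force: 45.0
bay shift cm [ 0.0044 -0.0416  5.0203] turn deg [ 0.0844 -0.0362 -0.006 ] t 22.875 F [ 0.2864  0.4096 -3.8304] w 0.7013712175486042 j [0.1676 0.3661 1.5954 0.0001 1.1785 0.3649]
```

View pics/w3.png

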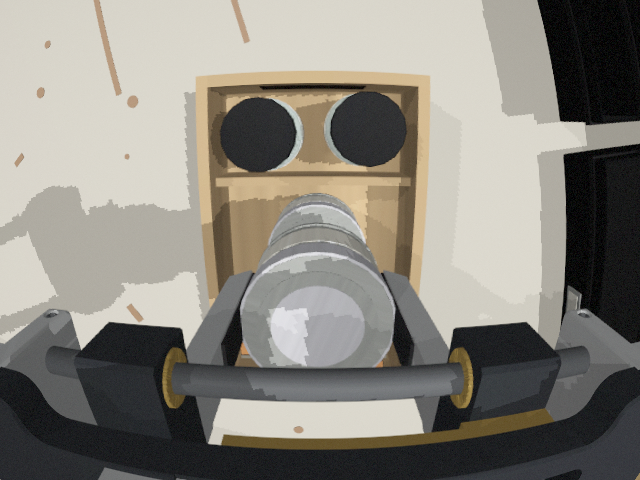

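The held tin (318,320) is in line with the one below it (317,210), centred in the bay. Lower it slowly.

```bash
python3 -m inch '[[0,0,1,0,0,0,0.4],[0,0,2.5,0,0,0,0.4],[0,0,3.7,0,0,0,0.4],[0,0,4.4,0,0,0,0.4],[0,0,4.7,0,0,0,0.4],[0,0,4.8,0,0,0,0.4],[0,0,4.8,0,0,0,0.4]]'; python3 -m inch '[[0,0,0.1,0,0,0,0.4],[0,0,0.2,0,0,0,0.4],[0,0,0.2,0,0,0,0.4]]';  python3 -m inch '[[0,0,0.05,0,0,0,0.4],[0,0,0.1,0,0,0,0.4],[0,0,0.1,0,0,0,0.4]]'
```

```text
time: 23.8
tool_pos: [0.5721, 0.1674, 0.0698]
tool_rot: [0.773, 0.634, 0.0, 0.0]
force: [0.2, 1.4, -3.5]
gripper_width: 0.697
gripper_force: 45.0
time: 24.18
tool_pos: [0.5717, 0.1673, 0.0675]
tool_rot: [0.773, 0.634, 0.0, -0.0]
force: [0.6, 0.2, -3.5]
gripper_width: 0.699
gripper_force: 45.0
time: 24.55
tool_pos: [0.5719, 0.1673, 0.0667]
tool_rot: [0.773, 0.634, 0.0, 0.0]
force: [-0.8, 0.3, -1.4]
gripper_width: 0.699
gripper_force: 45.0
```

```bash
python3 -m inch '[[0,0,0.05,0,0,0,0.4],[0,0,0.05,0,0,0,0.4],[0,0,0.05,0,0,0,0.95],[0,0,0.05,0,0,0,0.95],[0,0,0.05,0,0,0,0.95],[0,0,0.05,0,0,0,0.95],[0,0,-0.5,0,0,0,0.95],[0,0,-3,0,0,0,0.95],[0,0,-7,0,0,0,0.95],[0,0,-12,0,0,0,0.95],[0,0,-17,0,0,0,1],[0,0,-20,0,0,0,1],[0,0,-20,0,0,0,1],[0,0,-20,0,0,0,1]]'; python3 - <<'E'
from h import *
go('t3',.26)
m=ctrl.camera_model("wrist")
p,d=ctrl.capture("wrist");cv2.imwrite("pics/w4.png",p[:,:,::-1])
E
```

```text
time: 26.3
tool_pos: [0.571, 0.1672, 0.2651]
tool_rot: [0.773, 0.634, -0.001, -0.001]
force: [-0.5, 0.3, 0.2]
gripper_width: 0.998
gripper_force: 0.0
t3 shift cm [-54.5748  -0.2691   0.5487] turn deg [ -0.1316  -0.016  -53.2889] t 26.3 F [-0.468   0.2969  0.2231] w 0.9976235888080512 j [0.1679 0.2819 1.3505 0.     1.5114 0.3649]
```

View pics/w4.png

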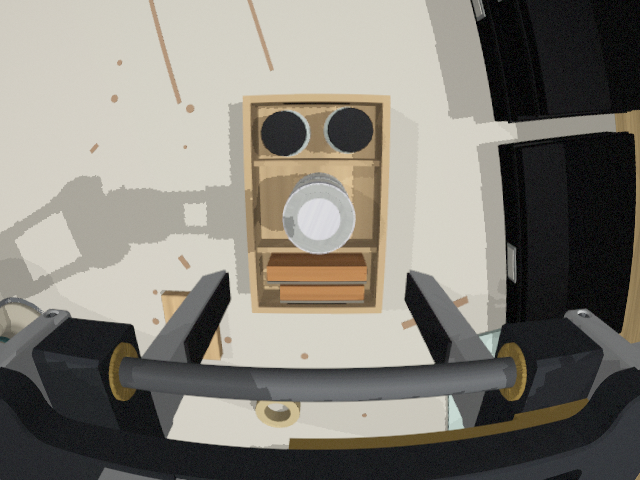

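The second tin sits squarely on the first (lid 319,218). Next is t3, travelling above the brushes.

```bash
python3 -m inch '[[-3,0,0,0,0,-4,1],[-8,0,0,0,0,-9,1],[-14,0,0.3,0,0,-15,1],[-20,0,0.5,0,0,-21,1],[-26,0,0.5,0,0,-27,1],[-32,0,0.5,0,0,-33,1],[-38,0,0.5,0,0,-39,1],[-44,-0.2,0.5,0,0,-45,1],[-49,-0.3,0.5,0,0,-50,1],[-53,-0.3,0.5,0,0,-53,1],[-54.6,-0.3,0.5,0,0,-53.3,1],[-54.6,-0.3,0.5,0,0,-53.3,1],[-54.6,-0.3,0.5,0,0,-53.3,1],[-54.6,-0.3,0.5,0,0,-53.3,1]]'; python3 - <<'E'
from h import *
go('t3',.009)
m=ctrl.camera_model("wrist");print(fish(318,221,.05,m))
p,d=ctrl.capture("wrist");cv2.imwrite("pics/w5.png",p[:,:,::-1])
np.savez("w5.npz",p=p,d=d,pos=m["position"],r=m["rotation"])
E
```

```text
time: 28.1
tool_pos: [0.4624, -0.366, 0.2616]
tool_rot: [0.406, 0.914, 0.0, 0.0]
force: [-0.6, 0.2, -0.3]
gripper_width: 1.0
gripper_force: 0.0
t3 shift cm [-0.0537 -0.1846 25.2635] turn deg [ 0.031  -0.0082  0.1029] t 28.1 F [-0.5729  0.2008 -0.2701] w 1.0001331604785955 j [-0.7878  0.2736  1.3706  0.0005  1.4975 -1.5227]
[ 0.4744 -0.377   0.05  ]
```

View pics/w5.png

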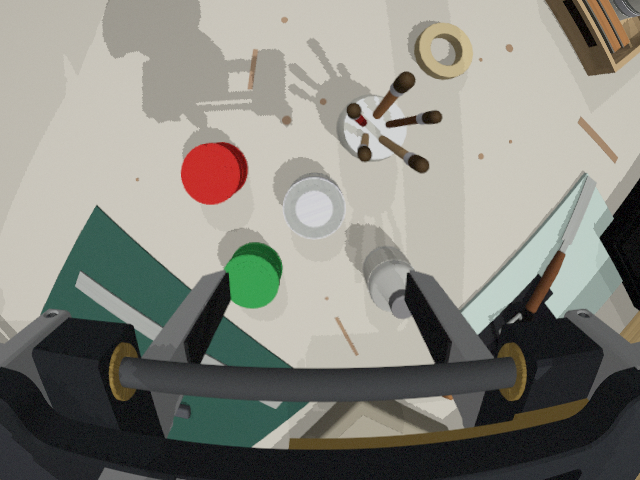

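The view shows t3's lid at (314,207), the pot with brushes at (375,128), the bottle at (390,285), green at (252,275) and red at (214,172). The camera mount (offset on tool +x, lens about 18 cm above the tips) would come down beside the 200 mm brushes. I'll turn the wrist half round first so the mount faces away.

```bash
python3 -m inch '[[0,0,0,0,0,10,1],[0,0,0,0,0,20,1],[0,0,0,0,0,30,1],[0,0,0,0,0,40,1],[0,0,0,0,0,50,1],[0,0,0,0,0,60,1],[0,0,0,0,0,70,1],[0,0,0,0,0,80,1],[0,0,0,0,0,90,1],[0,0,0,0,0,90,1]]' && python3 -m inch '[[0,0,0,0,0,10,1],[0,0,0,0,0,20,1],[0,0,0,0,0,30,1],[0,0,0,0,0,40,1],[0,0,0,0,0,50,1],[0,0,0,0,0,60,1],[0,0,0,0,0,70,1],[0,0,0,0,0,80,1],[0,0,0,0,0,90,1],[0,0,0,0,0,90,1],[0,0,0,0,0,90,1]]'; python3 - <<'E'
from h import *
f=np.load("w5.npz");m=ctrl.camera_model("wrist");a=dict(m,position=f["pos"],rotation=f["r"])
print("t3",fish(314,207,.05,a))
T['t3']=(.462,-.3675,-138);go('t3',.12)
E
```

```text
time: 29.4
tool_pos: [0.4622, -0.3668, 0.2617]
tool_rot: [0.933, 0.36, 0.0, 0.0]
force: [-0.3, 0.1, 0.4]
gripper_width: 1.0
gripper_force: 0.0
time: 30.78
tool_pos: [0.4621, -0.3673, 0.2615]
tool_rot: [0.914, -0.405, 0.0, -0.0]
force: [-0.3, -0.1, 0.0]
gripper_width: 0.998
gripper_force: 0.0
t3 [ 0.4609 -0.3684  0.05  ]
t3 shift cm [ 0.0104  0.02   14.1519] turn deg [-0.0075 -0.0031  0.2381] t 30.775 F [-0.3236 -0.1439  0.0267] w 0.9976800644321162 j [-0.7896  0.2743  1.3698  0.0001  1.4974  1.6148]
```

```bash
python3 -m inch '[[0,0,3,0,0,0,1],[0,0,8,0,0,0,1],[0,0,13,0,0,0,1],[0,0,16,0,0,0,1],[0,0,18,0,0,0,1],[0,0,20,0,0,0,1],[0,0,20,0,0,0,1]]'; python3 -m inch '[[0,0,2,0,0,0,1],[0,0,4,0,0,0,1],[0,0,5.2,0,0,0,1],[0,0,5.2,0,0,0,1],[0,0,5.2,0,0,0,0.4],[0,0,5.2,0,0,0,0.4],[0,0,5.2,0,0,0,0.4],[0,0,5.2,0,0,0,0.4],[0,0,5.2,0,0,0,0.4],[0,0,5.2,0,0,0,0.4],[0,0,5.2,0,0,0,0.4],[0,0,4.7,0,0,0,0.4],[0,0,3.7,0,0,0,0.4],[0,0,2,0,0,0,0.4],[0,0,2,0,0,0,0.4],[0,0,2,0,0,0,0.4],[0,0,2,0,0,0,0.4]]' 45
```

```text
time: 31.65
tool_pos: [0.4611, -0.3665, 0.06]
tool_rot: [0.914, -0.406, -0.002, -0.001]
force: [0.5, -0.0, -0.3]
gripper_width: 1.003
gripper_force: 0.0
time: 33.78
tool_pos: [0.4616, -0.367, 0.0407]
tool_rot: [0.914, -0.407, -0.001, -0.0]
force: [0.3, -0.5, -1.0]
gripper_width: 0.698
gripper_force: 45.0
```

This one is the lightest, as expected. Lift straight up, then over to the bay.

```bash
python3 -m inch '[[0,0,-2,0,0,0,0.4],[0,0,-5,0,0,0,0.4],[0,0,-9,0,0,0,0.4],[0,0,-13,0,0,0,0.4],[0,0,-17,0,0,0,0.4],[0,0,-21,0,0,0,0.4],[0,0,-23,0,0,0,0.4],[0,0,-23,0,0,-6,0.4],[0,0,-23,0,0,-14,0.4],[0,0,-23,0,0,-23,0.4],[0,0,-23,0,0,-32,0.4],[0,0,-23,0,0,-41,0.4],[0,0,-23,0,0,-50,0.4],[0,0,-23,0,0,-58,0.4],[0,0,-23,0,0,-62,0.4],[0,0,-23,0,0,-63,0.4],[0,0,-23,0,0,-63,0.4]]'; python3 -c "
from h import *
T['bay']=(.5717,.1673,-11.3)
go('bay',.27)"
```

```text
time: 35.9
tool_pos: [0.4618, -0.3674, 0.271]
tool_rot: [0.991, 0.13, -0.0, -0.0]
force: [0.0, 0.5, -1.9]
gripper_width: 0.695
gripper_force: 45.0
bay shift cm [ 24.4206 -48.8213   0.1304] turn deg [ -0.0498  -0.0088 -63.735 ] t 35.9 F [ 0.0372  0.4768 -1.879 ] w 0.6947887719623033 j [-0.79    0.2717  1.3508  0.0001  1.52    0.5196]
```

```bash
python3 -m inch '[[0.8,-1.6,0,0,0,-2,0.4],[2.3,-4.5,0,0,0,-6,0.4],[4.2,-8.4,0,0,0,-11,0.4],[6.3,-12.5,0,0,0,-17,0.4],[8.4,-16.7,0,0,0,-23,0.4],[10.5,-20.9,0,0,0,-29,0.4],[12.6,-25.1,0,0,0,-35,0.4],[14.6,-29.3,0,0,0,-41,0.4],[16.7,-33.5,0,0,0,-47,0.4],[18.8,-37.6,0,0,0,-53,0.4],[20.8,-41.5,0,0,0,-58,0.4],[22.5,-45,0,0,0,-62,0.4],[23.7,-47.4,0,0,0,-63.5,0.4],[24.3,-48.5,0,0,0,-63.7,0.4],[24.4,-48.8,0,0,0,-63.7,0.4],[24.4,-48.8,0,0,0,-63.7,0.4],[24.4,-48.8,0,0,0,-63.7,0.4],[24.4,-48.8,0,0,0,-63.7,0.4]]'; python3 -c "
from h import *
T['bay']=(.5717,.1673,-11.3)
go('bay',.117)"
```

```text
time: 38.15
tool_pos: [0.5712, 0.1662, 0.2716]
tool_rot: [0.774, 0.634, 0.0, 0.0]
force: [-0.1, 0.6, -2.6]
gripper_width: 0.697
gripper_force: 45.0
bay shift cm [ 0.1182  0.0212 15.4609] turn deg [ 0.0089  0.0039 -0.0584] t 38.15 F [-0.1047  0.5709 -2.6078] w 0.6974021674287975 j [ 0.1663  0.2784  1.3398 -0.0001  1.5232  0.3645]
```

```bash
python3 -m inch '[[0,0,2,0,0,0,0.4],[0.1,0,5,0,0,0,0.4],[0.1,0,8,0,0,0,0.4],[0.1,0,11,0,0,0,0.4],[0.1,0,13.2,0,0,0,0.4],[0.1,0,14.5,0,0,0,0.4],[0.1,0,14.8,0,0,0,0.4],[0.1,0,14.8,0,0,0,0.4],[0.1,0,14.8,0,0,0,0.4]]'; python3 - <<'E'
from h import *
T['bay']=(.5717,.1673,-11.3)
go('bay',.117)
p,d=ctrl.capture("wrist");cv2.imwrite("pics/w6.png",p[:,:,::-1])
E
```

```text
time: 39.28
tool_pos: [0.5722, 0.1681, 0.1245]
tool_rot: [0.773, 0.634, 0.001, 0.0]
force: [0.8, -0.3, -2.4]
gripper_width: 0.697
gripper_force: 45.0
bay shift cm [-0.0907 -0.0342  0.7512] turn deg [ 0.1099 -0.0474  0.0086] t 39.275 F [ 0.7527 -0.2833 -2.3685] w 0.6967871132221407 j [0.1691 0.3606 1.5871 0.0001 1.1918 0.3661]
```

View pics/w6.png

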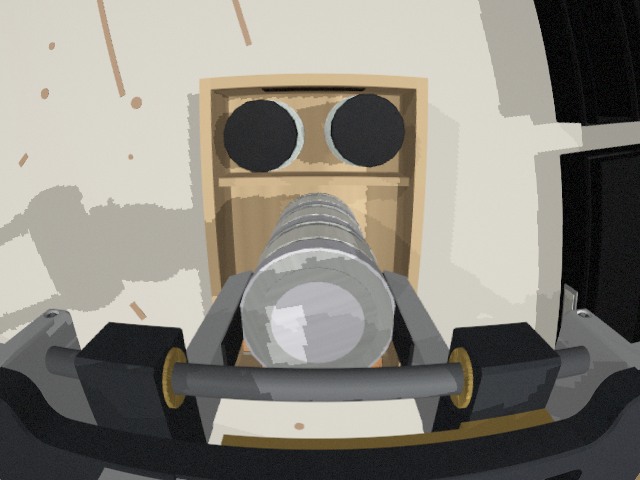

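The third tin is in line above the two (318,320 over 317,220). Step it down.

```bash
python3 -m inch '[[0,0,0.3,0,0,0,0.4],[0,0,0.5,0,0,0,0.4],[0,0,0.6,0,0,0,0.4],[0,0,0.6,0,0,0,0.4]]'; python3 -m inch '[[0,0,0.1,0,0,0,0.4],[0,0,0.1,0,0,0,0.4],[0,0,0.1,0,0,0,0.4]]';  python3 -m inch '[[0,0,0.1,0,0,0,0.4],[0,0,0.1,0,0,0,0.4],[0,0,0.1,0,0,0,0.4]]'
```

```text
time: 39.83
tool_pos: [0.5714, 0.168, 0.118]
tool_rot: [0.773, 0.634, 0.0, 0.0]
force: [-0.7, -0.7, 2.9]
gripper_width: 0.697
gripper_force: 45.0
time: 40.2
tool_pos: [0.5714, 0.168, 0.118]
tool_rot: [0.773, 0.634, 0.0, 0.0]
force: [-2.1, -0.4, 7.7]
gripper_width: 0.699
gripper_force: 45.0
time: 40.58
tool_pos: [0.5714, 0.168, 0.118]
tool_rot: [0.773, 0.634, 0.001, 0.0]
force: [-4.2, -0.8, 13.1]
gripper_width: 0.699
gripper_force: 45.0
```

Contact came at z = 0.118. Back off the extra press, then release and go up.

```bash
python3 -m inch '[[0,0,-0.1,0,0,0,0.4],[0,0,-0.2,0,0,0,0.4],[0,0,-0.2,0,0,0,0.4],[0,0,-0.2,0,0,0,0.95],[0,0,-0.2,0,0,0,0.95],[0,0,-0.2,0,0,0,0.95],[0,0,-0.2,0,0,0,0.95],[0,0,-1,0,0,0,1],[0,0,-3,0,0,0,1],[0,0,-7,0,0,0,1],[0,0,-12,0,0,0,1],[0,0,-15,0,0,0,1],[0,0,-15,0,0,0,1],[0,0,-15,0,0,0,1]]'; python3 - <<'E'
from h import *
go('bay',.27)
m=ctrl.camera_model("wrist");p,d=ctrl.capture("wrist");cv2.imwrite("pics/w7.png",p[:,:,::-1])
s,_=ctrl.capture("side");cv2.imwrite("pics/both.png",np.hstack([cv2.resize(p[60:330,200:440],(400,450)),cv2.resize(s[100:300,260:460],(400,450),interpolation=2)])[:,:,::-1])
E
```

```text
time: 42.32
tool_pos: [0.5707, 0.1679, 0.2644]
tool_rot: [0.773, 0.634, -0.001, -0.0]
force: [0.0, 0.1, -0.7]
gripper_width: 0.998
gripper_force: 0.0
bay shift cm [-0.1472  0.1157 -0.5606] turn deg [-0.0948  0.0322  0.0102] t 42.325 F [ 0.0056  0.1054 -0.6718] w 0.9981315494531873 j [0.1691 0.2818 1.3524 0.0001 1.5092 0.3661]
```

View pics/both.png

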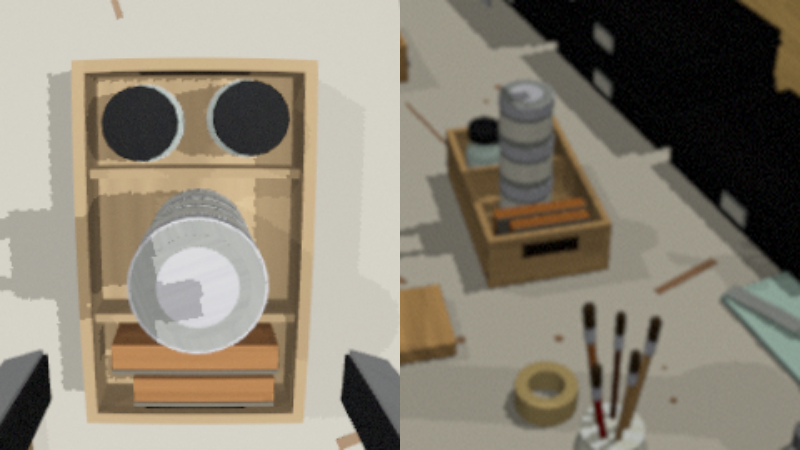

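Both views show the three tins squarely stacked in the middle bay, with the bystanders untouched and the gripper clear. Handing in.

```bash
python3 -c "
from plant import ctrl
print(ctrl.sign_off())"
```

```text
the job is handed in; nothing more can be done
None
```

I stacked all three tins in the crate's middle bay, heaviest (about 8 N) at the bottom, then the middle one (about 4.4 N) and the lightest (about 2 N). I handed the job in at about 42 s; it gave no verdict, but the last pictures show the stack square and the gripper clear.

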